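# Free the mixing ball caught in the neck of a paint flask

### The arm

A 6-joint arm with a two-finger parallel gripper is mounted at the origin on the work surface. World frame = base frame: x ahead of the robot, y to its left, z up, the work surface at z = 0. Lengths are in m, angles in degrees, forces in N, time in s.
With the tool pointing down it reaches from about 0.375 to 0.9 m from the base axis. Payload 3.1 kg.
Tool frame: the origin (TCP) lies on the centre line of the jaws, within the pads' length; the fingertips stand 25 mm ahead of it and the grasp point (between the pads) lies 6 mm ahead of it; z points along the fingers, y is the line along which they close (so a half turn about z gives the same grasp; the last joint's range is limited). The gripper opens to 87 mm and grips with 3 to 60 N. Pads are 19 mm wide; open, the fingers measure 117 mm over their backs; the gripper's body (75 mm by 190 mm) begins 51 mm behind the grasp point.
Start: joints at [-78.925, 30.224, 82.088, -0, 67.689, -10.227], TCP at [0.227, -0.582, 0.248] pointing down, gripper open.
Joint ranges: [-176.69, 176.69], [-43.24, 126.21], [12.49, 139.97], [-82, 262], [0, 151.66], [-163.58, 163.58]. Speed limits (degrees/s): [159.86, 159.86, 180, 180, 180, 180].

### API

Orientations are given as a 3x3 rotation matrix whose columns are the frame's x, y, z axes.
In Python, from rig import * gives the robot as it stands.
- The arm moves only by the tool step_arm, never from a script. Its argument "steps" is a list of rows, each a list of 7 numbers: the shift along the tool's x, y, z normalised to -1 to 1, where 1 is 0.3 m, then the turn, a rotation vector about the tool's x, y, z normalised to -1 to 1, where 1 is 45 degrees, then the gripper's target within -1 to 1 (shut at 1, half-way at 0, fully open at -1). A call has 1 to 8 rows; each row is the pose to reach, as a shift and turn from the pose commanded when the call began, along the tool's axes at that moment; what a row does not reach only later rows make up. A row lasts 1/12 s, in which the tool goes at most 41.7 mm and 7.16 degrees, less where a joint would pass 70% of its speed; a pose out of reach is approached as far as the arm can. A call with a number of a shift or a turn outside -1 to 1 is refused whole. A call with a gripper value outside its range is refused whole. The fingers move at their own pace and stop on an object; the grip force is fixed at half the most. Time passes only in rows, so rows that repeat a pose let the fingers close. It gives the time, the measured TCP pose, the force, the opening and the grip force at its end, in the units of the state.
- read_state(): the state, without advancing time (a new reading comes with each control period).
- capture(name): name is "scene" or "top" or "wrist"; returns a dict with "image" (384x512x3 uint8, red, green, blue), "vertical_fov" (degrees; the focal length in pixels is half the picture's height over the tangent of half this angle, whatever the lens; pixels are square), "cx", "cy" (the principal point, pixels), "world_from_camera" (4x4, takes a point from camera to world coordinates); the wrist camera has in their place "T_tool_cam" (4x4, takes a point from camera to tool coordinates, whose origin is the TCP and whose axes are the flange's). Camera axes: x right, y down, z forward; pixel columns grow to the right and rows downward; lengths in m; the calibration is good to about 2 mm. A picture is of the moment at which its call begins: read the wrist's pose just before it. There is no depth.
- hand_in(): hands the job in; it is judged then, once.
The state is a dict: "time_s": time; "joint_positions": joint angles; "qvel": joint speeds; "tau": joint torques, N m; "position": TCP position; "tcp_rot": TCP orientation; "force": force on the tool from outside, world axes, zero at the start; "moment": the same for the moment, N m; "opening": opening from 0.0 (shut) to 1.0 (fully open); "grasp_force": force on a finger pad.
Only numpy, scipy, OpenCV 4.12 (cv2) and the standard library are available. Lean on these libraries where they do the work, as an engineer would, in place of code of your own. Each camera call takes 0.05 s, during which the arm holds its last target. There are 200 camera calls.

### The job

One of the two glass flasks still has its steel mixing ball caught up in the neck. Rock that flask from side to side until the ball drops down into its belly, then stand the flask upright on the round cork mat and let go. Leave the other flask, whose ball is already at the bottom, where it stands.

Things in the scene. Friction and masses are not known exactly. Their poses are not given: they have to be found in the camera images.
- bottle_mid (a point): The flask to rock: loose clear glass, open top, 0.18 kg. Point: its centre, half-way up, 62.5 mm above the underside; z is its axis (up), y its wide side. Belly 50 (x) by 80 mm (y), 66 mm high; then a flat-sided neck 24 (x) by 36 mm (y) up to 125 mm: grip there, above the shoulder. Lean it along y, either way in turn, 25 to 35 degrees, about a second each, lifted 60 mm or more.
- ball_center (a point): Centre of the caught ball: dark steel, 14 mm, 11 g. It lies in the neck 106 mm above the flask's underside, seen through glass and mouth, on a shelf on the +y wall; 24 mm lower is one on the -y wall. Both slope 14 degrees down to their wall: leaning to -y drops the ball to the lower one, then leaning to +y drops it into the belly, where it lies 11 mm above the underside.
- spare_mid (a point): The other flask, of the same shape and size, whose ball (not listed) already lies on the bottom of its belly; to be left alone. The point is its centre, half-way up, 62.5 mm above its underside; axes as for the first.
- mat: Round cork mat, 130 mm across, 4 mm thick, fixed flat on the table. The origin is the centre of its underside, on the table top; z is up.
There are look-alikes about, which are no part of the job. Several things look just like the mat: the one meant starts farthest to the robot's left.

How it is judged:
By the outcome, as a careful person would: the job done as asked, in the order asked, and still so for the second after the job is handed in, with the robot touching nothing.
It also fails if it takes over 51 s, if anything falls off the work surface, if the arm or the gripper's body presses on something with over 40 N, if the wrist force passes 120 N, or if a joint passes its speed limit or range.

## Working session

There is one attempt and no reset: what is moved stays moved. The work goes in short steps, Python scripts to look and compute and a tool call to move; the robot and the scene stay as the last step left them, time stands still between calls to the robot, and variables do not carry over. Pictures are saved under pics/ and viewed, at most 10 in all, crops included, and the job is handed in when it is done.

Besides the shell and the picture viewer there is one more tool, called after ">>>" as name(argument=value, ...) on one line, values as JSON. step_arm: Moves the arm, as the interface text tells. Scaled input: -1 to 1 covers 0.3 m each way for a shift and 45 degrees each way for a turn. Its arguments: {"type":"object","properties":{"steps":{"type":"array"}},"required":["steps"]}

```bash
mkdir -p pics
cat > h.py <<'E'
from rig import *
import numpy as np, cv2
def cam(n):
    s=read_state(); c=capture(n); im=c["image"]; H=im.shape[0]
    f=H/2/np.tan(np.radians(c["vertical_fov"])/2)
    if "world_from_camera" in c: T=np.array(c["world_from_camera"]); cx,cy=c["cx"],c["cy"]
    else:
        W=np.eye(4);W[:3,:3]=s["tcp_rot"];W[:3,3]=s["position"];T=W@np.array(c["T_tool_cam"]);cx,cy=c.get("cx",256),c.get("cy",192)
    return cv2.cvtColor(np.array(im),cv2.COLOR_RGB2BGR),(f,cx,cy,T)
def ray(K,u,v):
    f,cx,cy,T=K; d=T[:3,:3]@np.array([(u-cx)/f,(v-cy)/f,1]); return T[:3,3],d
def onz(K,u,v,z):
    o,d=ray(K,u,v); return o+d*(z-o[2])/d[2]
def proj(K,p):
    f,cx,cy,T=K; q=T[:3,:3].T@(np.array(p)-T[:3,3]); return f*q[0]/q[2]+cx,f*q[1]/q[2]+cy
def tri(K1,a,K2,b):
    o1,d1=ray(K1,*a);o2,d2=ray(K2,*b)
    A=np.stack([d1,-d2],1);t=np.linalg.lstsq(A,o2-o1,rcond=None)[0]
    p,q=o1+d1*t[0],o2+d2*t[1]; return (p+q)/2,np.linalg.norm(p-q)
E
python3 - <<'E'
from h import *
import pickle
D={}
for n in ("scene","top"):
    im,K=cam(n); D[n]=(im,K); cv2.imwrite(f"pics/{n}0.png",cv2.resize(im,(768,576),interpolation=cv2.INTER_CUBIC)); print(n,K[0],K[1],K[2],np.round(K[3],3).tolist())
pickle.dump(D,open("d.pkl","wb"))
E
```

```text
scene 454.0619537205262 254.43171468667524 192.07526989893077 [[0.496, 0.692, -0.524, 0.98], [0.868, -0.405, 0.287, -0.23], [-0.014, -0.598, -0.802, 0.748], [0.0, 0.0, 0.0, 1.0]]
top 438.75461577527113 253.84500722470074 193.67429652461578 [[-0.015, -0.992, 0.126, 0.427], [-0.999, 0.01, -0.038, 0.018], [0.036, -0.127, -0.991, 0.915], [0.0, 0.0, 0.0, 1.0]]
```

View pics/scene0.png

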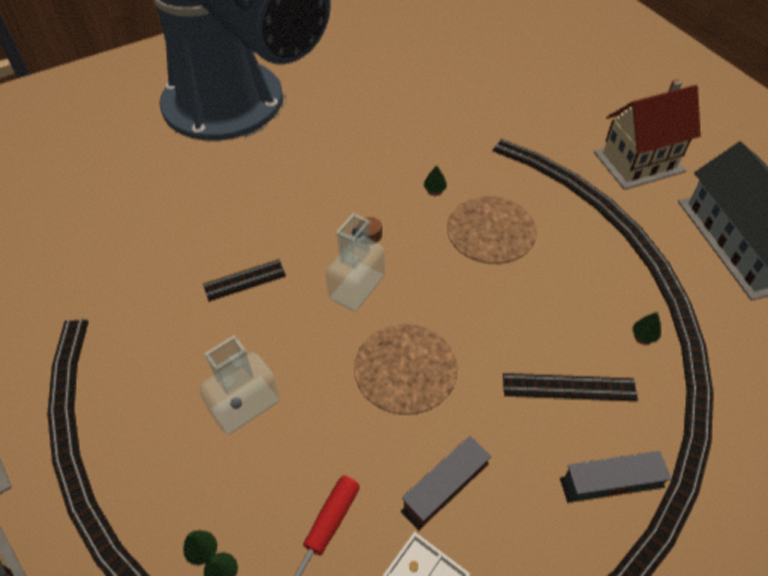

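View pics/top0.png

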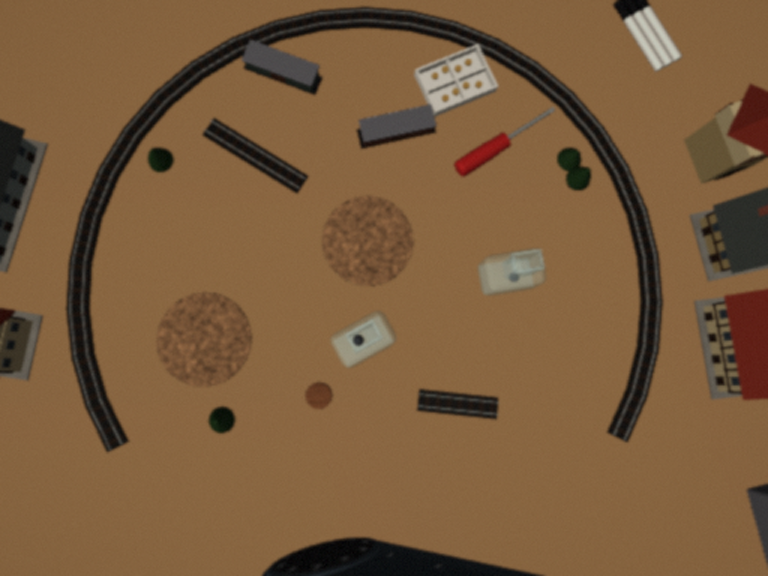

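Scene view (768×576 px): flask A is at (355,262) with a dark ball in its neck at (357,230). Flask B is at (238,385) with its ball low at (236,403). The cork mats are at (491,229) and (405,368), and a brown disc is at (370,229).
In the top view, A is at (362,340), B at (512,272), and the mats at (204,339) and (368,240). Image left is +y, so the mat meant is the one at (204,339).
Flask candidates are A and B, and I choose A because its ball is high. I'll check that in a close crop of both views.

Run:
```python
from h import *
import pickle
D=pickle.load(open("d.pkl","rb"))
a=D["scene"][0][135:210,205:265]; b=D["top"][0][195:255,210:270]
a=cv2.resize(a,None,fx=6,fy=6,interpolation=cv2.INTER_CUBIC);b=cv2.resize(b,None,fx=6,fy=6,interpolation=cv2.INTER_CUBIC)
o=np.zeros((450,720,3),np.uint8);o[:,:360]=a;o[:360,360:]=b
cv2.imwrite("pics/crop1.png",o)
P=[]
for n,(x0,x1,y0,y1) in {"scene":(290,365,125,180),"top":(98,175,188,264)}.items():
    im,K=D[n]; sub=im[y0:y1,x0:x1].astype(int)
    bg=np.median(sub[:4].reshape(-1,3),0)
    g=cv2.GaussianBlur(np.abs(sub-bg).sum(2).astype(np.float32),(0,0),1.5)
    m=(g>25).astype(np.uint8); m=cv2.morphologyEx(m,cv2.MORPH_CLOSE,np.ones((7,7)))
    c=max(cv2.findContours(m,0,2)[0],key=cv2.contourArea); e=cv2.fitEllipse(cv2.convexHull(c)); 
    uv=np.array(e[0])+[x0,y0]; P.append((K,uv)); print(n,uv,e[1],np.round(onz(K,*uv,.004),4))
print(tri(*P[0],*P[1]))
```

```text
scene [327.27787781 154.48736191] (48.52457809448242, 60.089111328125) [0.4852 0.2233 0.004 ]
top [136.01449966 225.84353256] (62.949222564697266, 65.46683502197266) [0.4782 0.2266 0.004 ]
(array([ 0.47886243,  0.22889445, -0.00545261]), np.float64(0.0003330875360044228))
```

View pics/crop1.png

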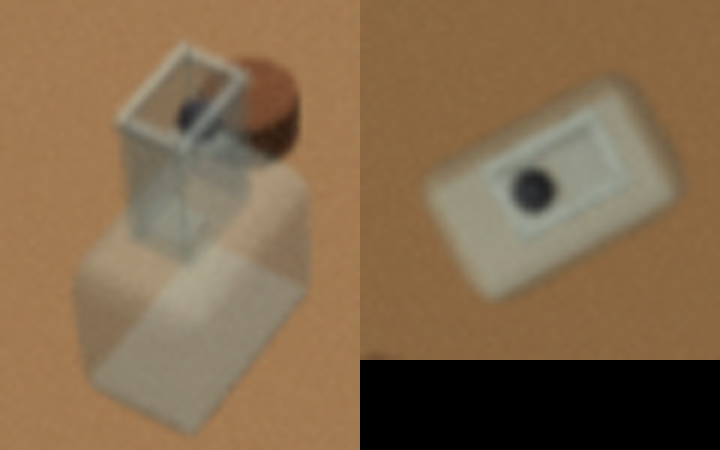

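The crop confirms A: its ball sits high in the neck at crop (533,190), towards the left (+y) end of the rim. Rim corners are at (120,122), (187,47), (247,75) and (184,145) in the scene half, and (488,172), (598,108), (628,185) and (525,238) in the top half.

Run:
```python
from h import *
import pickle
D=pickle.load(open("d.pkl","rb"));Ks=D["scene"][1];Kt=D["top"][1]
S=np.array([(187,47),(247,75),(184,145),(120,122),(195,118)])/6+[205,135]-.4
T=np.array([(525,238),(488,172),(598,108),(628,185),(533,190)]);T=(T-[360,0])/6+[210,195]-.4
P=[]
for a,b in zip(S,T):
    p,e=tri(Ks,a,Kt,b);P.append(p);print(np.round(p,4),round(e,4))
P=np.array(P);c=P[:4].mean(0);y=P[0]+P[1]-P[2]-P[3]
print("centre",c,"yaw y",np.degrees(np.arctan2(y[1],y[0])))
print("top-only rim at .125",np.round(onz(Kt,*T[:4].mean(0),.125),4), "scene",np.round(onz(Ks,*S[:4].mean(0),.125),4))
s=read_state();print(np.round(s["tcp_rot"],3),s["position"],s["time_s"],s["opening"])
print(np.round(capture("wrist")["T_tool_cam"],3))
```

```text
[0.4543 0.0196 0.1246] 0.0015
[0.4741 0.0302 0.1245] 0.001
[ 0.4928 -0.0023  0.1293] 0.0022
[ 0.4698 -0.0118  0.1227] 0.001
[0.4688 0.0156 0.1081] 0.0017
centre [0.47274588 0.00893115 0.12527826] yaw y 118.09274808167616
top-only rim at .125 [0.4725 0.0083 0.125 ] scene [0.473  0.0096 0.125 ]
[[ 0.932  0.363 -0.   ]
 [ 0.363 -0.932  0.002]
 [ 0.    -0.002 -1.   ]] [ 0.22694714 -0.58169808  0.24670232] 0.1 1.0013921336468088
[[-0.002 -0.969 -0.247  0.067]
 [ 1.    -0.002 -0.002  0.001]
 [ 0.001 -0.247  0.969 -0.138]
 [ 0.     0.     0.     1.   ]]
```

>>> step_arm(steps=[[0.74, -0.77, 0, 0, 0, 0, -1], [0.74, -0.77, 0, 0, 0, 0, -1], [0.74, -0.77, 0, 0, 0, 0, -1], [0.74, -0.77, 0, 0, 0, 0, -1], [0.74, -0.77, 0, 0, 0, 0, -1], [0.74, -0.77, 0, 0, 0, 0, -1], [0.74, -0.77, 0, 0, 0, 0, -1], [0.74, -0.77, 0, 0, 0, 0, -1]])

```text
time_s: 0.82
position: [0.35, -0.2825, 0.2473]
tcp_rot: [[0.931, 0.364, -0.001], [0.364, -0.931, 0.003], [0.0, -0.003, -1.0]]
force: [0.2, 0.9, -0.1]
opening: 0.999
grasp_force: 0.0
```

>>> step_arm(steps=[[0.74, -0.77, 0, 0, 0, -0.15, -1], [0.74, -0.77, 0, 0, 0, -0.15, -1], [0.74, -0.77, 0, 0, 0, -0.15, -1], [0.74, -0.77, 0, 0, 0, -0.15, -1], [0.74, -0.77, 0, 0, 0, -0.15, -1], [0.74, -0.77, 0, 0, 0, -0.15, -1], [0.74, -0.77, 0, 0, 0, -0.15, -1], [0.74, -0.77, 0, 0, 0, -0.15, -1]])

```text
time_s: 1.48
position: [0.4735, 0.0127, 0.2476]
tcp_rot: [[0.882, 0.472, 0.0], [0.472, -0.882, 0.001], [0.001, -0.001, -1.0]]
force: [0.3, -0.3, -1.1]
opening: 1.0
grasp_force: 0.0
```

Run:
```python
from h import *
im,K=cam("wrist"); s=read_state()
print(np.round(s["position"],4),np.round(s["tcp_rot"],3).tolist(),s["time_s"],np.round(s["joint_positions"],1),np.round(s["force"],1))
c=np.array([.4727,.009,0]);y=np.array([np.cos(np.radians(118.1)),np.sin(np.radians(118.1)),0]);x=np.array([y[1],-y[0],0])
for sx,sy in((1,1),(1,-1),(-1,-1),(-1,1)):
    u=proj(K,c+x*.012*sx+y*.018*sy+[0,0,.125]);cv2.circle(im,tuple(int(round(t)) for t in u),2,(0,0,255),-1)
cv2.imwrite("pics/w1.png",im)
```

```text
[0.475  0.0157 0.2477] [[0.881, 0.474, 0.003], [0.474, -0.881, 0.004], [0.004, -0.002, -1.0]] 1.5333 [-11.7  18.7 103.1   0.3  58.2  49.8] [ 1.4  2.5 -0.4]
```

View pics/w1.png

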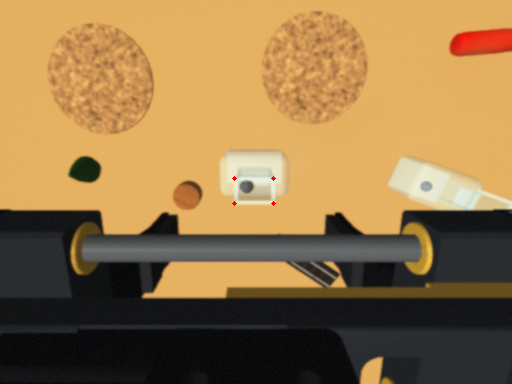

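The wrist view shows the flask rim at about (234–276, 170–205). The projected estimate falls on it, and the ball is at (246,186) on the left (+y) side. Next I descend and grip.

>>> step_arm(steps=[[0, 0, 0.1, 0, 0, 0, -1], [0, 0, 0.2, 0, 0, 0, -1], [0, 0, 0.3, 0, 0, 0, -1], [0, 0, 0.38, 0, 0, 0, -1], [0, 0, 0.44, 0, 0, 0, -1], [0, 0, 0.48, 0, 0, 0, -1], [0, 0, 0.48, 0, 0, 0, -1], [0, 0, 0.48, 0, 0, 0, -1]])

```text
time_s: 2.2
position: [0.4725, 0.0093, 0.1031]
tcp_rot: [[0.883, 0.47, -0.002], [0.47, -0.883, 0.0], [-0.001, -0.001, -1.0]]
force: [0.5, 0.7, -0.1]
opening: 1.001
grasp_force: 0.0
```

>>> step_arm(steps=[[0, 0, 0, 0, 0, 0, 0], [0, 0, 0, 0, 0, 0, 0], [0, 0, 0, 0, 0, 0, 0.2], [0, 0, 0, 0, 0, 0, 0.3], [0, 0, 0, 0, 0, 0, 0.4], [0, 0, 0, 0, 0, 0, 0.6], [0, 0, 0, 0, 0, 0, 0.8], [0, 0, 0, 0, 0, 0, 0.8]])

```text
time_s: 2.87
position: [0.4729, 0.0095, 0.1036]
tcp_rot: [[0.883, 0.47, 0.0], [0.47, -0.883, -0.0], [0.0, 0.0, -1.0]]
force: [0.5, -0.4, 0.3]
opening: 0.476
grasp_force: 0.0
```

>>> step_arm(steps=[[0, 0, 0, 0, 0, 0, 1], [0, 0, 0, 0, 0, 0, 1], [0, 0, 0, 0, 0, 0, 1], [0, 0, 0, 0, 0, 0, 1], [0, 0, 0, 0, 0, 0, 1], [0, 0, 0, 0, 0, 0, 1]])

```text
time_s: 3.37
position: [0.4729, 0.0094, 0.1035]
tcp_rot: [[0.883, 0.47, 0.0], [0.47, -0.883, -0.0], [0.0, 0.0, -1.0]]
force: [0.5, -0.5, -0.6]
opening: 0.413
grasp_force: 30.0
```

>>> step_arm(steps=[[0, 0, -0.03, 0, 0, 0, 1], [0, 0, -0.1, 0, 0, 0, 1], [0, 0, -0.2, 0, 0, 0, 1], [0, 0, -0.3, 0, 0, 0, 1], [0, 0, -0.4, 0, 0, 0, 1], [0, 0, -0.47, 0, 0, 0, 1], [0, 0, -0.5, 0, 0, 0, 1], [0, 0, -0.5, 0, 0, 0, 1]])

```text
time_s: 4.03
position: [0.4738, 0.0094, 0.2558]
tcp_rot: [[0.882, 0.47, 0.005], [0.47, -0.882, -0.001], [0.004, 0.003, -1.0]]
force: [0.6, -0.6, -1.6]
opening: 0.414
grasp_force: 30.0
```

>>> step_arm(steps=[[0, 0, 0, 0.05, 0, 0, 1], [0, 0, 0, 0.15, 0, 0, 1], [0, 0, 0, 0.27, 0, 0, 1], [0, 0, 0, 0.39, 0, 0, 1], [0, 0, 0, 0.51, 0, 0, 1], [0, 0, 0, 0.61, 0, 0, 1], [0, 0, 0, 0.67, 0, 0, 1], [0, 0, 0, 0.67, 0, 0, 1]])

```text
time_s: 4.7
position: [0.4728, 0.0081, 0.2507]
tcp_rot: [[0.884, 0.402, -0.239], [0.468, -0.763, 0.445], [-0.004, -0.505, -0.863]]
force: [0.0, -1.0, -2.5]
opening: 0.413
grasp_force: 30.0
```

>>> step_arm(steps=[[0, 0, 0, 0, 0, 0, 1], [0, 0, 0, 0, 0, 0, 1], [0, 0, 0, 0, 0, 0, 1], [0, 0, 0, 0, 0, 0, 1], [0, 0, 0, 0, 0, 0, 1], [0, 0, 0, 0, 0, 0, 1], [0, 0, 0, 0, 0, 0, 1], [0, 0, 0, 0, 0, 0, 1]])

```text
time_s: 5.37
position: [0.4729, 0.0096, 0.2537]
tcp_rot: [[0.882, 0.407, -0.236], [0.471, -0.763, 0.443], [0.0, -0.502, -0.865]]
force: [0.4, 0.1, -2.6]
opening: 0.413
grasp_force: 30.0
```

Run:
```python
from h import *
s=read_state()
o=[]
for n in("scene","top"):
    im,K=cam(n); u=proj(K,np.array(s["position"])); x,y=int(u[0]),int(u[1]); x=min(max(x,60),452);y=min(max(y,60),324)
    o.append(cv2.resize(im[y-60:y+60,x-60:x+60],(390,390),interpolation=cv2.INTER_CUBIC))
cv2.imwrite("pics/l1.png",np.hstack(o)); print(np.round(s["position"],4),np.round(s["tcp_rot"],3).tolist(),s["time_s"])
```

```text
[0.4729 0.0096 0.2537] [[0.882, 0.407, -0.236], [0.471, -0.763, 0.443], [0.0, -0.502, -0.865]] 5.3667
```

View pics/l1.png

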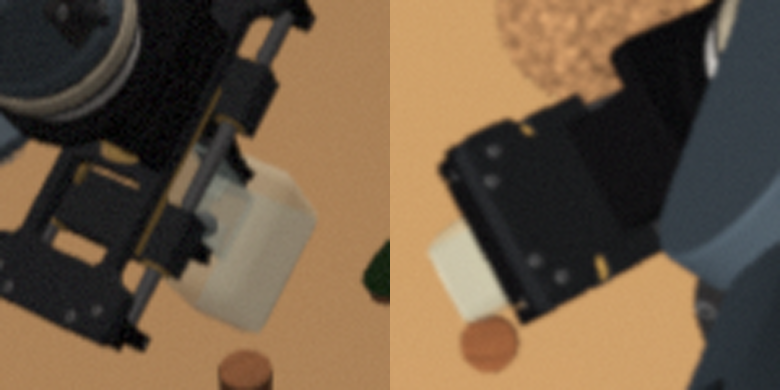

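The scene half shows the flask leaning to -y with its belly clear at (250,250), and a dark spot low in the neck at (207,222) that is probably the ball on the lower shelf. Next I lean it the other way.

>>> step_arm(steps=[[0, 0, 0, 0, 0, 0, 1], [0, 0, 0, 0, 0, 0, 1], [0, 0, 0, -0.1, 0, 0, 1], [0, 0, 0, -0.23, 0, 0, 1], [0, 0, 0, -0.37, 0, 0, 1], [0, 0, 0, -0.52, 0, 0, 1], [0, 0, 0, -0.67, 0, 0, 1]])

```text
time_s: 6.05
position: [0.4731, 0.0092, 0.2542]
tcp_rot: [[0.883, 0.469, 0.004], [0.469, -0.883, -0.004], [0.001, 0.005, -1.0]]
force: [0.6, -0.5, -2.8]
opening: 0.408
grasp_force: 30.0
```

>>> step_arm(steps=[[0, 0, 0, -0.15, 0, 0, 1], [0, 0, 0, -0.3, 0, 0, 1], [0, 0, 0, -0.45, 0, 0, 1], [0, 0, 0, -0.58, 0, 0, 1], [0, 0, 0, -0.67, 0, 0, 1], [0, 0, 0, -0.67, 0, 0, 1], [0, 0, 0, -0.67, 0, 0, 1], [0, 0, 0, -0.67, 0, 0, 1]])

```text
time_s: 6.72
position: [0.4732, 0.0094, 0.2537]
tcp_rot: [[0.883, 0.406, 0.235], [0.469, -0.764, -0.442], [0.0, 0.501, -0.866]]
force: [-0.0, -0.4, -1.2]
opening: 0.411
grasp_force: 30.0
```

>>> step_arm(steps=[[0, 0, 0, 0, 0, 0, 1], [0, 0, 0, 0, 0, 0, 1], [0, 0, 0, 0, 0, 0, 1], [0, 0, 0, 0, 0, 0, 1], [0, 0, 0, 0, 0, 0, 1], [0, 0, 0, 0, 0, 0, 1], [0, 0, 0, 0, 0, 0, 1], [0, 0, 0, 0, 0, 0, 1]])

```text
time_s: 7.38
position: [0.4729, 0.0095, 0.2535]
tcp_rot: [[0.883, 0.407, 0.236], [0.47, -0.763, -0.443], [-0.0, 0.502, -0.865]]
force: [-0.0, 0.5, -2.0]
opening: 0.413
grasp_force: 30.0
```

>>> step_arm(steps=[[0, 0, 0, 0, 0, 0, 1], [0, 0, 0, 0.1, 0, 0, 1], [0, 0, 0, 0.23, 0, 0, 1], [0, 0, 0, 0.37, 0, 0, 1], [0, 0, 0, 0.51, 0, 0, 1], [0, 0, 0, 0.62, 0, 0, 1], [0, 0, 0, 0.67, 0, 0, 1], [0, 0, 0, 0.67, 0, 0, 1]])

```text
time_s: 8.05
position: [0.4742, 0.0076, 0.2538]
tcp_rot: [[0.884, 0.468, 0.001], [0.468, -0.884, -0.0], [0.001, 0.001, -1.0]]
force: [0.9, -0.8, -2.3]
opening: 0.415
grasp_force: 30.0
```

```bash
cat > look.py <<'E'
from h import *
import sys
s=read_state()
o=[]
for n in("scene","wrist"):
    im,K=cam(n)
    if n=="wrist": o.append(cv2.resize(im[60:260,156:356],(390,390),interpolation=cv2.INTER_CUBIC)); continue
    u=proj(K,np.array(s["position"])-[0,0,.05]); x,y=int(u[0]),int(u[1]); x=min(max(x,50),462);y=min(max(y,50),334)
    o.append(cv2.resize(im[y-50:y+50,x-50:x+50],(390,390),interpolation=cv2.INTER_CUBIC))
cv2.imwrite(sys.argv[1],np.hstack(o)); print(np.round(s["position"],4),np.round(s["tcp_rot"],3).tolist(),s["time_s"],np.round(s["joint_positions"],1))
E
python3 look.py pics/l2.png
```

```text
[0.4742 0.0076 0.2538] [[0.884, 0.468, 0.001], [0.468, -0.884, -0.0], [0.001, 0.001, -1.0]] 8.05 [-12.6  18.1 102.7  -0.   59.1  49.5]
```

View pics/l2.png

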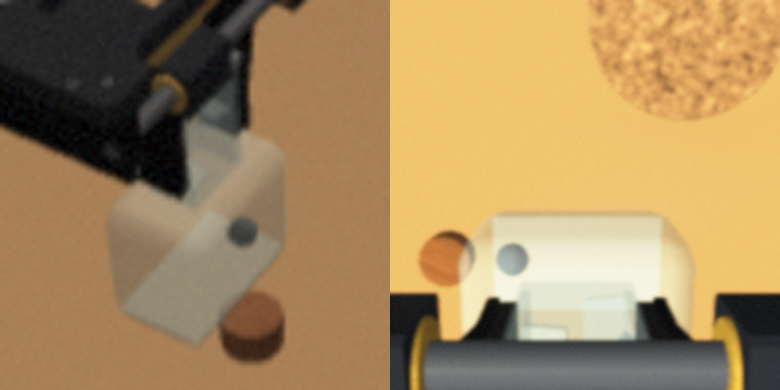

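The ball now lies at the belly bottom: (243,232) in the scene half and (512,258) in the wrist half. I carry the flask over the left mat.

>>> step_arm(steps=[[0.03, -0.05, 0, 0, 0, 0, 1], [0.09, -0.15, 0, 0, 0, 0, 1], [0.15, -0.26, 0, 0, 0, 0, 1], [0.21, -0.37, 0, 0, 0, 0, 1], [0.27, -0.47, 0, 0, 0, 0, 1], [0.32, -0.56, 0, 0, 0, 0, 1], [0.36, -0.62, 0, 0, 0, 0, 1], [0.36, -0.62, 0, 0, 0, 0, 1]])

```text
time_s: 8.82
position: [0.4798, 0.2291, 0.2535]
tcp_rot: [[0.88, 0.476, 0.001], [0.476, -0.88, 0.001], [0.002, -0.0, -1.0]]
force: [-0.4, -0.7, -2.3]
opening: 0.411
grasp_force: 30.0
```

>>> step_arm(steps=[[0, 0, 0, 0, 0, 0, 1], [0, 0, 0.06, 0, 0, 0, 1], [0, 0, 0.14, 0, 0, 0, 1], [0, 0, 0.22, 0, 0, 0, 1], [0, 0, 0.29, 0, 0, 0, 1], [0, 0, 0.34, 0, 0, 0, 1], [0, 0, 0.36, 0, 0, 0, 1], [0, 0, 0.36, 0, 0, 0, 1]])

```text
time_s: 9.48
position: [0.4794, 0.2233, 0.1442]
tcp_rot: [[0.883, 0.47, -0.004], [0.47, -0.883, -0.002], [-0.004, -0.0, -1.0]]
force: [-1.3, -0.4, -2.3]
opening: 0.413
grasp_force: 30.0
```

Run:
```python
from h import *
s=read_state();o=[]
p=np.array(s["position"])
for n in("scene","top"):
    im,K=cam(n)
    for r,col in((.065,(0,0,255)),):
        for t in np.linspace(0,6.28,40):
            u=proj(K,[.481+r*np.cos(t),.225+r*np.sin(t),.004]); im[int(round(u[1])),int(round(u[0]))]=col
    u=proj(K,[.481,.225,.03]); x,y=int(u[0]),int(u[1])
    o.append(cv2.resize(im[y-60:y+60,x-60:x+60],(390,390),interpolation=cv2.INTER_CUBIC))
cv2.imwrite("pics/m1.png",np.hstack(o)); print(np.round(p,4),s["time_s"],np.round(s["force"],1))
```

```text
[0.4794 0.2233 0.1442] 9.4833 [-1.3 -0.4 -2.3]
```

View pics/m1.png

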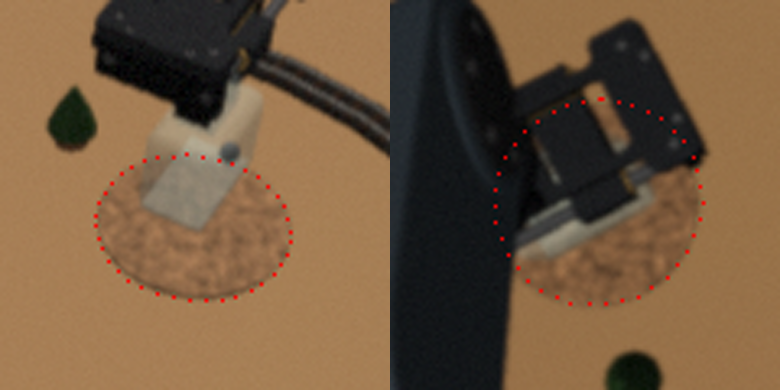

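The projected circle sits on the mat edge in both views: (96–292, 153–300) in the scene half and (495–705, 98–304) in the top half. I lower the flask gently.

>>> step_arm(steps=[[0, 0, 0.03, 0, 0, 0, 1], [0, 0, 0.06, 0, 0, 0, 1], [0, 0, 0.09, 0, 0, 0, 1], [0, 0, 0.1, 0, 0, 0, 1], [0, 0, 0.11, 0, 0, 0, 1], [0, 0, 0.118, 0, 0, 0, 1], [0, 0, 0.124, 0, 0, 0, 1], [0, 0, 0.124, 0, 0, 0, 1]])

```text
time_s: 10.25
position: [0.4806, 0.2244, 0.1081]
tcp_rot: [[0.883, 0.47, -0.0], [0.47, -0.883, -0.0], [-0.0, -0.0, -1.0]]
force: [-1.1, -0.7, -2.0]
opening: 0.409
grasp_force: 30.0
```

>>> step_arm(steps=[[0, 0, 0, 0, 0, 0, 1], [0, 0, 0, 0, 0, 0, 1], [0, 0, 0, 0, 0, 0, 1]])

```text
time_s: 10.5
position: [0.4809, 0.2245, 0.1086]
tcp_rot: [[0.883, 0.47, 0.001], [0.47, -0.883, 0.0], [0.001, 0.0, -1.0]]
force: [-0.0, -0.3, -2.5]
opening: 0.41
grasp_force: 30.0
```

Still no contact (force -2.4 N is the flask's weight), so I go down 1–2 mm more.

>>> step_arm(steps=[[0, 0, 0.002, 0, 0, 0, 1], [0, 0, 0.004, 0, 0, 0, 1], [0, 0, 0.005, 0, 0, 0, 1], [0, 0, 0.005, 0, 0, 0, 1], [0, 0, 0.005, 0, 0, 0, 1]])

```text
time_s: 10.92
position: [0.481, 0.2244, 0.1075]
tcp_rot: [[0.883, 0.47, 0.001], [0.47, -0.883, 0.0], [0.001, 0.0, -1.0]]
force: [-0.2, -1.2, 6.3]
opening: 0.411
grasp_force: 30.0
```

Contact: +6 N. I open slowly, then rise.

>>> step_arm(steps=[[0, 0, 0, 0, 0, 0, 0.15], [0, 0, 0, 0, 0, 0, 0.1], [0, 0, 0, 0, 0, 0, 0], [0, 0, 0, 0, 0, 0, -0.2], [0, 0, 0, 0, 0, 0, -0.5], [0, 0, 0, 0, 0, 0, -1], [0, 0, 0, 0, 0, 0, -1], [0, 0, 0, 0, 0, 0, -1]])

```text
time_s: 11.58
position: [0.4807, 0.2244, 0.1068]
tcp_rot: [[0.883, 0.47, -0.0], [0.47, -0.883, -0.0], [-0.0, -0.0, -1.0]]
force: [-0.1, 0.9, 0.0]
opening: 0.79
grasp_force: 0.0
```

>>> step_arm(steps=[[0, 0, 0, 0, 0, 0, -1], [0, 0, 0, 0, 0, 0, -1], [0, 0, -0.05, 0, 0, 0, -1], [0, 0, -0.15, 0, 0, 0, -1], [0, 0, -0.27, 0, 0, 0, -1], [0, 0, -0.4, 0, 0, 0, -1], [0, 0, -0.5, 0, 0, 0, -1], [0, 0, -0.5, 0, 0, 0, -1]])

```text
time_s: 12.25
position: [0.4845, 0.2255, 0.2634]
tcp_rot: [[0.882, 0.47, 0.014], [0.47, -0.882, 0.003], [0.014, 0.004, -1.0]]
force: [1.5, -0.6, 0.5]
opening: 0.999
grasp_force: 0.0
```

Run:
```python
from h import *
o=[]
for n in("scene","wrist"):
    im,K=cam(n)
    if n=="wrist": o.append(cv2.resize(im[60:260,156:356],(390,390),interpolation=cv2.INTER_CUBIC)); continue
    o.append(cv2.resize(im[95:195,277:377],(390,390),interpolation=cv2.INTER_CUBIC))
cv2.imwrite("pics/f1.png",np.hstack(o)); s=read_state();print(np.round(s["position"],4),s["time_s"],s["opening"])
```

```text
[0.4812 0.2246 0.2582] 12.35 0.9959175686680356
```

View pics/f1.png

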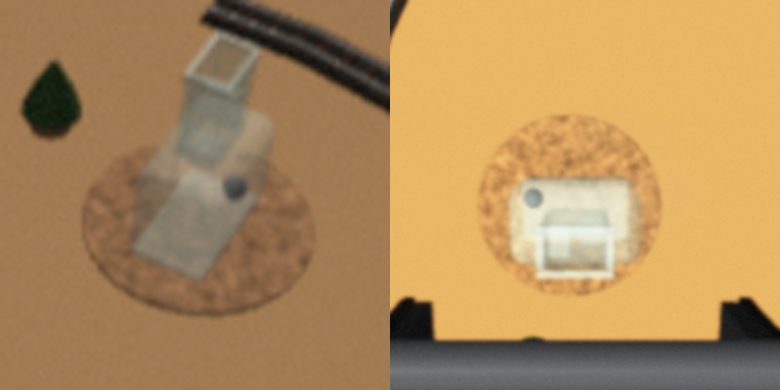

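The flask stands upright and centred on the mat, base around (195,225) in the scene half, with the ball at the belly bottom at (234,188). The gripper is clear, so I hand in.

```bash
python3 -c "
from rig import *
print(hand_in())"
```

```text
the job is handed in; nothing more can be done
None
```

The flask with the caught ball was rocked until the ball fell into its belly, then stood upright on the leftmost cork mat and released; the other flask was not touched, and I handed in the job at about 12 s of the 51 s limit.

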